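Park the spinning plating turntable

TASK

Give the blue turntable one good counter-clockwise spin (seen from above) by its black knob and let it run free for more than a full turn. Then bring it to a stop by touching its flat plate, not the knob, so that its hole stands over the yellow slot of its base, and let go. Push the knob only for that first spin, do not stop the plate somewhere else and turn it there, and leave the orange turntable alone.

Things in the scene. Friction and masses are not known exactly. Their poses are not given: they have to be found in the camera images.
- blue_plate (a joint): angle of the blue turntable plate in rad, growing counter-clockwise seen from above and counting on past 2 pi; at 0 and every full turn the hole is exactly over the slot. It starts between -1.5 and 1.5. Free bearing: pushed to 4 rad/s it coasts for some 9 s and two turns, from 8 rad/s about 12 s and five turns; a light touch from above stops it at once.
- blue_base: grey base of the blue turntable, fixed to the table; origin on the table on the plate's axis, its x axis pointing directly away from the slot. Its 50 mm wide tongue, 22 mm high, reaches 160 mm from the axis along -x, past the plate's edge.
- blue_knob: black upright knob (a sleeve free to turn on its pin) on the blue plate, 16 mm across and 35 mm tall, 58 mm from the axis, opposite the hole; origin at its foot on the plate's top face (38 mm above the table), so its top is at 73 mm.
- blue_hole (a point): centre of the round through hole, 30 mm across, in the blue plate, 58 mm from the axis, at the top face. The plate is a flat disc 230 mm across, 12 mm thick, about 1.5 kg, its top face 38 mm above the table; the ring of that face 80 to 115 mm from the axis is plain and clear for touching.
- blue_slot (a point): point of the fixed slot under the circle that the hole runs on, 58 mm from the axis, 22 mm above the table. The slot is a radial groove with yellow floor, 18 mm wide, 8 mm deep, in the base's tongue; its outer end shows beyond the plate's edge.
- orange_hole (a point): centre of the hole in the plate of the orange turntable, a twin of the blue one that must not be turned or moved.

How it is judged:
By the outcome, as a careful person would: the job done as asked, in the order asked, and still so for the second after the job is handed in, with the robot touching nothing.
It also fails if it takes over 54 s, if anything falls off the work surface, if the arm or the gripper's body presses on something with over 40 N, if the wrist force passes 120 N, or if a joint passes its speed limit or range.

ROBOT

A 6-joint arm with a two-finger parallel gripper is mounted at the origin on the work surface. World frame = base frame: x ahead of the robot, y to its left, z up, the work surface at z = 0. Lengths are in mm, angles in rad, forces in N, time in s.
With the tool pointing down it reaches from about 300 to 775 mm from the base axis. Payload 14.6 kg.
Tool frame: the origin (TCP) lies on the centre line of the jaws, within the pads' length; the fingertips stand 8 mm ahead of it and the grasp point (between the pads) lies 11 mm behind it; z points along the fingers, y is the direction in which the jaws open and shut (so a half turn about z gives the same grasp; the last joint's range is limited). The gripper opens to 94 mm and grips with 3 to 60 N. Pads are 16 mm wide; open, the fingers measure 119 mm over their backs; the gripper's body (75 mm by 177 mm) begins 78 mm behind the grasp point.
Start: joints at [-1.237, 0.3, 1.521, -0, 1.321, -0.067], TCP at [214.578, -506.405, 213.446] pointing down, gripper open.
Joint ranges: [-3.03, 3.03], [-0.79, 2.21], [0.23, 2.52], [-1.04, 4.18], [0, 3.07], [-2.55, 2.55]. Speed limits (rad/s): [2.22, 2.22, 2.57, 3.14, 3.14, 3.14].

INTERFACE

Orientations are given as [roll, pitch, yaw] about the fixed x, y, z axes, in that order (R = Rz(yaw) Ry(pitch) Rx(roll)).
In Python, from cell import read_state, cams, manip gives the robot as it stands.
- The arm moves only by the shell command python3 -m handwheel 'ROWS' [OPENING] [FORCE]. ROWS is JSON, a list of rows, each a list of 4 numbers: the shift along the tool's x, y, z in m, then the turn about the tool's z in degrees. In form: [[dx, dy, dz, turn], ...]. A call has 1 to 5 rows; each row is the pose to reach, as a shift and turn from the pose measured when the call began, along the tool's axes at that moment; what a row does not reach only later rows make up. A row lasts 1/8 s, in which the tool goes at most 62.5 mm and 10.7 degrees, less where a joint would pass 70% of its speed; a pose out of reach is approached as far as the arm can. A call with a gripper value outside its range is refused whole. OPENING is the closure, from 0 (fully open) to 1 (shut), set as the call begins (- or left out, the last holds). The fingers move at their own pace and stop on an object; FORCE is the grip in N (left out, the last holds). Time passes only in rows, so rows that repeat a pose let the fingers close. It gives the time, the measured TCP pose, the force and the opening at its end, in the units of the state.
- read_state(): the state, without advancing time (a new reading comes with each control period).
- cams.camera(name): name is "side" or "top" or "wrist"; returns the picture (384x512x3 uint8, red, green, blue); there is no depth.
- cams.get_calibration(name): a dict with "vertical_fov" (degrees; the focal length in pixels is half the picture's height over the tangent of half this angle, whatever the lens; pixels are square), "cx", "cy" (the principal point, pixels), "dist_coeffs" ([k1, k2, p1, p2, k3] as OpenCV has them; the pictures are not rectified), "R" (3x3) and "t" (3): a world point X has camera coordinates R X + t. Camera axes: x right, y down, z forward; pixel columns grow to the right and rows downward; lengths in mm; the calibration is good to about 2 mm. A picture is of the moment at which its call begins: read the wrist's pose just before it. get_calibration takes no time and is no camera call; for the wrist camera it gives the pose at the moment of the call.
- manip.sign_off(): hands the job in, once; it reports no verdict.
The state is a dict: "clock": time; "joints": joint angles; "qd": joint speeds; "effort": joint torques, N m; "eef_pos": TCP position; "eef_rot": TCP orientation; "wrist_force": force on the tool from outside, world axes, zero at the start; "moment": the same for the moment, N m; "finger_gap": finger opening in mm.
Only numpy, scipy, OpenCV 4.12 (cv2) and the standard library are available. Lean on these libraries where they do the work, as an engineer would, in place of code of your own. Each camera call takes 0.05 s, during which the arm holds its last target. There are 200 camera calls.

## Working session

There is one attempt and no reset: what is moved stays moved. The work goes in short steps, Python scripts to look and compute and a shell command to move; the robot and the scene stay as the last step left them, time stands still between calls to the robot, and variables do not carry over. Pictures are saved under pics/ and viewed, about 8 in all and at most 12, crops included, and the job is handed in when it is done.

```bash
mkdir -p pics; ls; python3 - <<'E'
from cell import read_state, cams
import cv2
s=read_state(); print(s)
for n in("top","side"):
    c=cams.get_calibration(n); print(n,c)
    cv2.imwrite(f"pics/{n}0.png",cams.camera(n)[:,:,::-1])
E
```

```text
pics
{'clock': 0.0, 'joints': array([-1.23659514e+00,  3.00455564e-01,  1.52157698e+00, -1.39850280e-05,
        1.32067986e+00, -6.65955587e-02]), 'qd': array([-1.37157206e-03, -1.02465694e-04, -9.31702446e-04, -1.83883254e-03,
        8.86307705e-05, -2.53386888e-04]), 'effort': array([ 6.69835972e-04, -5.31808412e+01, -3.52730656e+01,  7.08561670e-02,
        2.44786829e-02, -1.12387474e-04]), 'eef_pos': array([ 214.49868573, -506.1804188 ,  212.89657783]), 'eef_rot': array([-3.14047449e+00, -6.09989072e-05,  4.00800181e-01]), 'wrist_force': array([-0.16266317, -0.936285  ,  0.89397684]), 'moment': array([0.01978113, 0.03212226, 0.01398781]), 'finger_gap': 94.22711594218724}
top {'vertical_fov': 57.31401925833583, 'cx': 254.48892313526855, 'cy': 189.20698626261236, 'dist_coeffs': array([-0.04211791,  0.        ,  0.        ,  0.        ,  0.        ]), 'R': array([[-0.00953228, -0.99994059, -0.00528757],
       [-0.99210029,  0.01011873, -0.12503848],
       [ 0.12508455,  0.0040539 , -0.9921378 ]]), 't': array([-19.62023138, 559.58286446, 669.67864129])}
side {'vertical_fov': 44.1606329498284, 'cx': 254.06032816429467, 'cy': 188.42424675266847, 'dist_coeffs': array([-0.03783554,  0.        ,  0.        ,  0.        ,  0.        ]), 'R': array([[ 0.97760943, -0.20945672,  0.02019112],
       [-0.09582949, -0.52857787, -0.84345844],
       [ 0.18734062,  0.82263802, -0.53681484]]), 't': array([-560.01173494,  100.20691339,  849.28688488])}
```

View pics/top0.png

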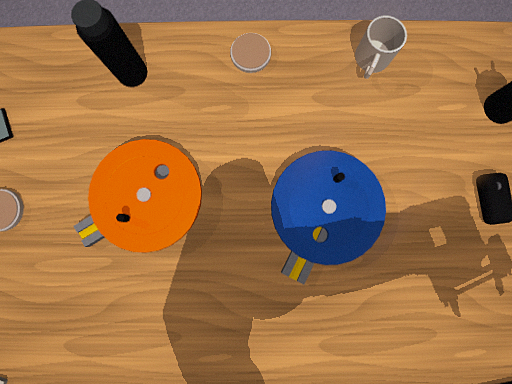

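View pics/side0.png

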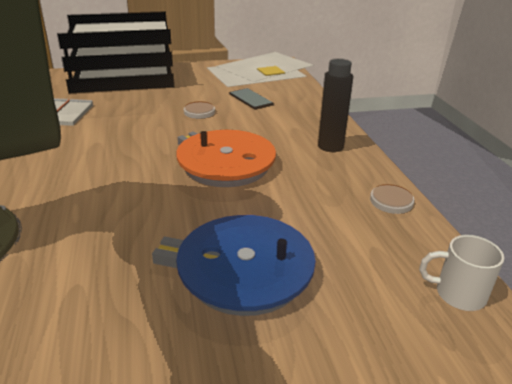

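The top view shows the blue plate centred near (329,207), its hole at (320,234), the knob at (339,177) and the yellow slot end at (297,267). The orange twin is at (145,195). The side view agrees.

```bash
cat > h.py <<'E'
import numpy as np, cv2
from cell import read_state, cams
def cast(n,px,z,c=None):
    c=c or cams.get_calibration(n); f=192/np.tan(np.radians(c["vertical_fov"]/2))
    K=np.array([[f,0,c["cx"]],[0,f,c["cy"]],[0,0,1]])
    u=cv2.undistortPoints(np.array(px,float).reshape(-1,1,2),K,c["dist_coeffs"]).reshape(-1,2)
    d=np.c_[u,np.ones(len(u))]@c["R"]; o=-c["R"].T@c["t"]
    return o+d*((z-o[2])/d[:,2])[:,None]
def hsv(im): return cv2.cvtColor(im,cv2.COLOR_RGB2HSV)
def blue(im):
    h=hsv(im); return cv2.inRange(h,(105,120,40),(128,255,255))
def big(m): return max(cv2.findContours(m,cv2.RETR_EXTERNAL,cv2.CHAIN_APPROX_NONE)[0],key=cv2.contourArea)
def circ(P):
    x=np.linalg.lstsq(np.c_[2*P[:,:2],np.ones(len(P))],(P[:,:2]**2).sum(1),rcond=None)[0]
    return x[:2],np.sqrt(x[2]+x[:2]@x[:2])
E
python3 - <<'E'
from h import *
for n in("top","side"):
    im=cv2.imread(f"pics/{n}0.png")[:,:,::-1].copy(); k=big(blue(im)); P=cast(n,k[:,0],38)
    c,r=circ(P); print(n,"centre",c,"r",r, "resid",np.std(np.hypot(*(P[:,:2]-c).T)-r))
    h=hsv(im); y=cv2.inRange(h,(22,130,90),(34,255,255)); nn,l,st,ce=cv2.connectedComponentsWithStats(y)
    for i in range(1,nn):
        if st[i,4]>15:
            p=cast(n,ce[i],14)[0]; d=p[:2]-c; print(" yellow",ce[i],st[i,4],p,np.hypot(*d),np.degrees(np.arctan2(d[1],d[0])))
for n,px in(("top",(320.5,234.5)),("side",(211,255))):
    p=cast(n,px,38)[0]; print("hole",n,p)
o=cast("top",(145,195),38);print("orange",o, "knob foot?",cast("top",(341,180),45),cast("side",(282,258),38))
import json; 
E
```

```text
top centre [ 523.42056083 -171.22852077] r 112.83666753168022 resid 0.6327789101635054
 yellow [ 87.55944056 230.88811189] 143 [478.90244462 319.98610201  14.        ] 493.22780569094664 95.17849190891184
 yellow [316.28358209 232.44776119] 67 [ 471.96440101 -150.07250804   14.        ] 55.63553951407891 157.65016412893547
 yellow [297.15384615 268.06666667] 195 [ 401.090929   -109.43992167   14.        ] 137.04878621346947 153.20169579162777
side centre [ 519.39970928 -178.07811253] r 113.27052937455052 resid 1.7689884232799327
 yellow [270.42465753  70.39041096] 146 [803.30761827 803.4788738   14.        ] 1021.7914749078922 73.8678884520318
 yellow [168.32307692 247.92307692] 65 [ 396.18549077 -102.70690073   14.        ] 144.43878707952166 148.54551090831234
 yellow [209.4375 255.6875] 32 [ 464.44957478 -136.68816546   14.        ] 68.79422214363342 143.01193899058643
hole top [ 467.83144427 -154.19780159   38.        ]
hole side [ 464.24464083 -163.39808631   38.        ]
orange [[549.52511382 194.48324917  38.        ]] knob foot? [[ 574.79209927 -197.21405899   45.        ]] [[ 577.85531864 -192.59104732   38.        ]]
```

```bash
python3 -m handwheel '[[0.06,-0.016,0,3],[0.12,-0.033,0,6],[0.18,-0.05,0,9],[0.24,-0.066,0,13],[0.30,-0.082,0,13]]' 1 40; python3 -m handwheel '[[0.060,-0.008,0,0],[0.12,-0.016,0.02,0],[0.15,-0.02,0.05,0],[0.15,-0.02,0.06,0],[0.15,-0.02,0.06,0]]'
python3 - <<'E'
from h import *
s=read_state();p=s["eef_pos"];y=s["eef_rot"][2];print(p,np.degrees(y),s["wrist_force"])
cal=cams.get_calibration("wrist");im=cams.camera("wrist");cv2.imwrite("pics/w1.png",im[:,:,::-1]); np.save("w1.npy",cal,allow_pickle=True)
d=np.array([586,-213])-p[:2];print("tool d",d@[np.cos(y),np.sin(y)],d@[np.sin(y),-np.cos(y)])
# white cap, both views
cs=[]
for n in("top","side"):
    im=cv2.imread(f"pics/{n}0.png")[:,:,::-1].copy();k=big(blue(im));m=np.zeros(im.shape[:2],np.uint8);cv2.fillPoly(m,[k],255)
    w=cv2.inRange(hsv(im),(0,0,120),(179,90,255))&m; nn,l,st,ce=cv2.connectedComponentsWithStats(w);i=1+np.argmax(st[1:,4]);print(n,"cap",ce[i],st[i,4],[cast(n,ce[i],z)[0].round(1) for z in(38,42)])
E
```

```text
clock: 0.72
eef_pos: [460.0, -312.1, 212.9]
eef_rot: [-3.14, 0.0, 0.173]
wrist_force: [-0.1, -1.2, -0.4]
finger_gap: 47.1
clock: 1.35
eef_pos: [603.5, -266.8, 152.4]
eef_rot: [-3.14, 0.002, 0.172]
wrist_force: [-0.4, -0.1, 0.6]
finger_gap: 0.8
[ 603.51272431 -266.81300693  152.4182592 ] 9.880957405557835 [-0.43309916 -0.10302533  0.57218495]
tool d -8.018545199938416 -56.01998001652219
top cap [328.65243902 206.04268293] 164 [array([ 523.8, -172.2,   38. ]), array([ 523.5, -171.4,   42. ])]
side cap [245.45614035 252.73684211] 171 [array([ 521.3, -168.3,   38. ]), array([ 520.4, -172.9,   42. ])]
```

View pics/w1.png

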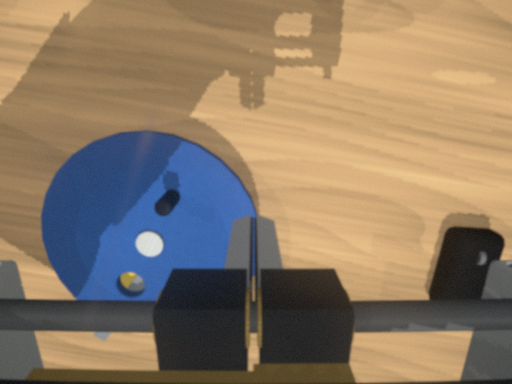

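The wrist view shows the fingers shut at (253,260). The knob is at (167,203), the cap at (150,243) and the hole at (131,282), which matches the earlier measurements.

```bash
python3 -m handwheel '[[-0.004,-0.025,0.03,0],[-0.008,-0.053,0.05,0],[-0.008,-0.053,0.08,0],[-0.008,-0.053,0.096,0],[-0.008,-0.053,0.096,0]]'
python3 - <<'E'
from h import *
w=np.load("w1.npy",allow_pickle=True).item()
a=cast("wrist",(150,243),41,w)[0];k=cast("wrist",(165,208),48,w)[0];h=cast("wrist",(131,282),38,w)[0]
print(a,k,h,[np.degrees(np.arctan2(*(q-a)[[1,0]])) for q in(k,h)])
s=read_state();p=s["eef_pos"];y=s["eef_rot"][2];d=p[:2]-[522.5,-171.5]
print(p,np.degrees(y),s["wrist_force"],"radial",d@[np.cos(y),np.sin(y)],"tang",d@[-np.sin(y),np.cos(y)])
cal=cams.get_calibration("side");im=cams.camera("side");cv2.imwrite("pics/s2.png",im[:,:,::-1])
E
```

```text
clock: 2.02
eef_pos: [586.4, -216.9, 57.8]
eef_rot: [-3.141, 0.0, 0.171]
wrist_force: [-0.3, -0.1, -0.8]
finger_gap: 0.2
[ 522.47001769 -172.6357329    41.        ] [ 566.45763685 -186.12513419   48.        ] [ 470.11243819 -154.79527287   38.        ] [np.float64(-17.048869944230194), np.float64(161.18383421316892)]
[ 586.38502626 -216.90865606   57.82613757] 9.801262679009168 [-0.31321561 -0.14402034 -0.76105419] radial 55.22259910560436 tang -55.621103664837115
```

View pics/s2.png

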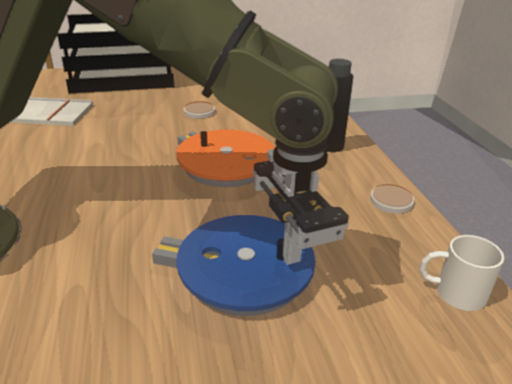

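The finger stands just clockwise of the knob at about (290,250), clear of the plate. Next is the push, ending in a lift.

```bash
python3 -m handwheel '[[0,-0.012,0,0],[0,-0.032,0,0],[0,-0.067,0,0],[0,-0.087,-0.06,0],[0,-0.092,-0.1,0]]'
cat > ang.py <<'E'
from h import *
A=np.array([522.5,-171.5]); S=np.radians(152.7)
def meas(n="side",save=None):
    t=read_state()["clock"]; im=cams.camera(n); c=cams.get_calibration(n)
    if save: cv2.imwrite(save,im[:,:,::-1])
    # plate region: project disc radius 75 at z 38 
    f=192/np.tan(np.radians(c["vertical_fov"]/2));K=np.array([[f,0,c["cx"]],[0,f,c["cy"]],[0,0,1]])
    ph=np.linspace(0,2*np.pi,60)
    X=np.c_[A[0]+78*np.cos(ph),A[1]+78*np.sin(ph),38+0*ph]
    q=cv2.projectPoints(X,cv2.Rodrigues(c["R"])[0],c["t"],K,c["dist_coeffs"])[0].reshape(-1,2)
    m=np.zeros(im.shape[:2],np.uint8);cv2.fillPoly(m,[q.astype(np.int32)],255)
    H=hsv(im); out=[]
    kn=cv2.inRange(H,(0,0,0),(179,255,38))&m
    nb=cv2.bitwise_not(blue(im))&m&cv2.bitwise_not(cv2.inRange(H,(0,0,0),(179,255,38)))
    for mk,z,off in((kn,50,np.pi),(nb,38,0)):
        nn,l,st,ce=cv2.connectedComponentsWithStats(mk);b=None
        for i in range(1,nn):
            if st[i,4]<12: continue
            p=cast(n,ce[i],z,c)[0][:2]-A
            if 42<np.hypot(*p)<72 and (b is None or st[i,4]>b[0]): b=(int(st[i,4]),round(float(np.hypot(*p)),1),round(float(np.degrees((np.arctan2(p[1],p[0])-S-off+np.pi)%(2*np.pi)-np.pi)),1))
        out.append(b)
    return round(t,3),out
E
python3 - <<'E'
from ang import *
for i in range(5): print(meas(save=f"pics/m{i}.png"),meas("top",save=f"pics/t{i}.png"))
print(read_state()["eef_pos"])
E
```

```text
clock: 2.7
eef_pos: [571.2, -124.5, 161.8]
eef_rot: [3.141, -0.003, 0.173]
wrist_force: [1.0, -0.4, -0.1]
finger_gap: 0.4
(2.7, [(47, 57.3, 154.0), (138, 63.0, 145.2)]) (2.75, [None, None])
(2.8, [(67, 60.2, -177.9), (123, 58.4, 175.1)]) (2.85, [None, None])
(2.9, [None, (161, 58.4, 14.3)]) (2.95, [None, None])
(3.0, [None, (171, 47.5, 48.0)]) (3.05, [(12, 57.5, 105.3), None])
(3.1, [None, (90, 48.7, -84.2)]) (3.15, [(16, 58.8, 102.8), None])
[ 570.84310341 -126.40264578  157.81149901]
```

```bash
python3 -c "
import cv2,numpy as np
cv2.imwrite('pics/mt.png',np.hstack([cv2.imread('pics/m4.png')[150:350,120:420],cv2.imread('pics/t4.png')[100:300,200:500]]))"
```

```text
(no output)
```

View pics/mt.png

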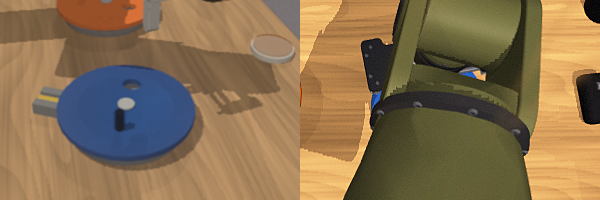

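Left crop (side view): the plate is turning, with the knob near (240,270) and the hole near (252,235), unobstructed. In the top view the arm hides the plate, so I'll use the side camera and hover over the far ring.

```bash
python3 -m handwheel '[[-0.013,-0.02,0.01,0],[-0.026,-0.04,0.03,0],[-0.039,-0.06,0.06,0],[-0.039,-0.06,0.096,0]]'
python3 - <<'E'
s=open("ang.py").read()
a=s.index("    H=hsv(im)"); b=s.index("    for mk")
s=s[:a]+'''    H=hsv(im); out=[]
    m2=m.copy(); q2=q.mean(0)+(q-q.mean(0))*.4; cv2.fillPoly(m2,[q2.astype(np.int32)],0)
    kn=cv2.inRange(im.max(2),0,62)&cv2.inRange(im.max(2)-im.min(2),0,25)&m
    nb=cv2.bitwise_not(blue(im))&m2&cv2.bitwise_not(cv2.dilate(kn,np.ones((3,3),np.uint8)))
'''+s[b:]
s=s.replace('def meas(n="side",save=None):\n    t=read_state()["clock"]; im=cams.camera(n);','def meas(n="side",save=None,im=None):\n    t=read_state()["clock"]; im=cams.camera(n) if im is None else im;')
open("ang.py","w").write(s)
E
python3 - <<'E'
from ang import *
for f in("side0","s2","m0","m1","m2","m3","m4"):
    print(f,meas(im=cv2.imread(f"pics/{f}.png")[:,:,::-1].copy())[1])
im=cv2.imread("pics/m4.png"); print(im[262:278:4,234:246:3].max(2), im[262:278:4,234:246:3].min(2))
E
```

```text
clock: 3.7
eef_pos: [521.5, -73.0, 61.2]
eef_rot: [-3.141, 0.0, 0.172]
wrist_force: [1.0, -0.9, -0.4]
finger_gap: 0.9
side0 [(171, 56.9, 14.7), (129, 58.8, 18.5)]
s2 [(109, 54.8, 14.6), (206, 69.1, -161.8)]
m0 [(86, 56.0, 155.3), (138, 63.0, 145.2)]
m1 [(130, 59.8, -178.0), (123, 58.4, 175.1)]
m2 [(162, 58.3, -150.8), (107, 53.8, -153.6)]
m3 [(161, 55.4, -119.3), (97, 50.0, -119.4)]
m4 [(148, 53.4, -86.5), (90, 48.7, -84.2)]
[[96 44 45 65]
 [96 43 43 64]
 [95 43 44 64]
 [94 42 43 53]] [[43 32 33 33]
 [42 30 30 30]
 [40 30 30 31]
 [41 30 29 29]]
```

```bash
sed -i 's/((kn,50,np.pi),(nb,38,0))/((kn,55.5,np.pi),(nb,32,0))/' ang.py
python3 - <<'E'
from ang import *
import json
R=[]
for i,f in enumerate(("side0","m0","m1","m2","m3","m4")):
    o=meas(im=cv2.imread(f"pics/{f}.png")[:,:,::-1].copy())[1]; print(f,o)
    if i: R.append((2.6+.1*i,o))
for i in range(10): 
    r=meas(save=f"pics/n{i}.png"); print(r); R.append(r)
json.dump(R,open("R.json","w"))
E
```

```text
side0 [(171, 56.8, 8.0), (129, 59.5, 11.7)]
m0 [(86, 51.4, 161.0), (138, 58.5, 149.6)]
m1 [(130, 57.9, -171.6), (123, 57.0, -178.2)]
m2 [(162, 59.6, -144.6), (107, 56.2, -146.5)]
m3 [(161, 59.7, -114.8), (97, 55.9, -114.3)]
m4 [(148, 59.3, -85.2), (90, 56.3, -83.0)]
(3.7, [(69, 45.8, 80.6), (146, 60.1, 83.6)])
(3.75, [(64, 44.0, 96.6), (150, 60.0, 96.5)])
(3.8, [(69, 44.4, 113.8), (147, 59.6, 109.5)])
(3.85, [(67, 45.3, 129.6), (144, 59.2, 122.2)])
(3.9, [(75, 47.7, 144.6), (142, 59.0, 134.8)])
(3.95, [(85, 50.8, 158.5), (133, 58.6, 147.2)])
(4.0, [(99, 53.4, 170.8), (129, 58.0, 159.7)])
(4.05, [(114, 56.2, -178.6), (125, 57.4, 172.3)])
(4.1, [(139, 58.4, -170.4), (115, 56.9, -175.4)])
(4.15, [(165, 59.4, -161.1), (112, 56.7, -163.0)])
```

```bash
python3 -m handwheel '[[0,-0.001,0.008,0]]'
python3 - <<'E'
from ang import *
import json
R=json.load(open("R.json"))
for i in range(6): 
    s=read_state();print(s["eef_pos"][2],end=" "); r=meas(); print(r); R.append(r)
json.dump(R,open("R.json","w")); s=read_state();print(s["eef_pos"],s["wrist_force"],s["clock"])
from scipy.integrate import odeint
from scipy.optimize import least_squares
t=np.array([r[0] for r in R]);a=np.unwrap(np.radians([r[1][1][2] for r in R])); 
def sim(p,tt): 
    th,w,A_,b=p; x=tt-2.7; return th+(w+A_/b)/b*(1-np.exp(-b*x))-A_/b*x
# bias harmonic from camera: c1 cos + s1 sin (once per turn)
print(np.degrees(a).round(0))
fun=lambda p:np.r_[sim(p[:4],t)+p[4]*np.cos(a)+p[5]*np.sin(a)-a,(p[2]-.156)/5,(p[3]-.203)/5]
q=least_squares(fun,[a[0],5.5,.156,.203,0,0]); print(q.x,np.degrees(q.fun).round(1))
E
```

```text
clock: 4.32
eef_pos: [522.8, -73.2, 55.2]
eef_rot: [3.141, -0.002, 0.171]
wrist_force: [-0.4, 0.8, 0.2]
finger_gap: 0.3
55.215868384412985 (4.325, [(176, 59.4, -120.8), (98, 56.4, -119.9)])
53.811091769190824 (4.375, [(167, 59.4, -109.2), (98, 56.4, -108.4)])
53.971379987691165 (4.425, [(174, 59.3, -97.9), (92, 56.4, -96.2)])
54.262362828035535 (4.475, [(157, 59.0, -86.6), (90, 56.4, -84.4)])
54.49615623764098 (4.525, [(161, 58.7, -75.7), (87, 56.3, -72.5)])
54.65760117911454 (4.575, [(159, 58.6, -64.9), (90, 56.9, -61.3)])
[522.43187576 -73.01430437  54.75215954] [ 0.42927465 -0.52493552  0.28950171] 4.625
[150. 182. 214. 246. 277. 444. 456. 470. 482. 495. 507. 520. 532. 545.
 557. 600. 612. 624. 636. 648. 659.]
[ 2.64499323  5.63290372  0.14826533  0.16832503  0.03164404 -0.01504398] [-0.1 -0.1  0.3 -0.1 -0.2  0.3  0.2 -0.1 -0.2 -0.2 -0.  -0.  -0.1  0.
  0.1 -0.1  0.4  0.1  0.  -0.3 -0.1 -0.1 -0.4]
```

```bash
cat > go.py <<'E'
from ang import *
import json,sys
from scipy.optimize import least_squares
R=json.load(open("R.json"))
for i in range(int(sys.argv[1])):
    t=read_state()["clock"]; r=meas(save=f"pics/g{t:.3f}.png"); print(r); R.append(r)
json.dump(R,open("R.json","w")); s=read_state();print(s["eef_pos"],s["wrist_force"],s["clock"])
R=[r for r in R if r[1][1]]
t=np.array([r[0] for r in R]);h=np.radians([r[1][1][2] for r in R])
def sim(p,tt):
    th,w,A_,b=p; x=tt-2.7; return th+(w+A_/b)/b*(1-np.exp(-b*x))-A_/b*x
p=np.array([2.645,5.633,.148,.168,.03,-.015])
for _ in range(2):
    a=h+2*np.pi*np.round((sim(p[:4],t)-h)/(2*np.pi))
    q=least_squares(lambda p:np.r_[sim(p[:4],t)+p[4]*np.cos(a)+p[5]*np.sin(a)-a,(p[2]-.156)/5,(p[3]-.203)/5],p); p=q.x
print(p,np.degrees(q.fun[-8:-2]).round(1))
tt=np.arange(s["clock"],s["clock"]+8,.001);z=np.degrees(sim(p[:4],tt))
for T in(720,1068,1074,1080,1086,1092):
    i=np.argmax(z>=T); print(T,tt[i].round(3))
E
python3 go.py 14
```

```text
(4.625, [(156, 58.3, -53.9), (91, 57.4, -50.2)])
(4.675, [(166, 57.8, -42.7), (93, 57.8, -38.8)])
(4.725, [(160, 57.8, -31.9), (99, 58.4, -28.3)])
(4.775, [(160, 57.3, -21.0), (111, 59.1, -17.3)])
(4.825, [(162, 57.0, -10.0), (115, 59.4, -7.5)])
(4.875, [(160, 57.0, 0.5), (127, 60.4, 2.9)])
(4.925, [(165, 56.9, 10.9), (137, 60.4, 12.7)])
(4.975, [(148, 56.0, 19.8), (138, 60.1, 22.1)])
(5.025, [(129, 54.8, 27.0), (136, 60.3, 32.1)])
(5.075, [(115, 53.3, 35.7), (137, 60.5, 42.2)])
(5.125, [(101, 51.3, 44.9), (138, 60.5, 51.6)])
(5.175, [(94, 48.9, 54.1), (141, 60.5, 61.4)])
(5.225, [(81, 47.3, 64.2), (141, 60.5, 70.8)])
(5.275, [(81, 46.2, 75.5), (146, 60.2, 80.2)])
[522.36827104 -73.01416279  54.72472624] [-1.03426365 -0.14601041  0.34395245] 5.325
[ 2.64198856  5.64593211  0.15363784  0.17002416  0.0312068  -0.01822749] [ 0.5  0.1  0.3 -0.1 -0.2 -0.3]
720 5.325
1068 6.959
1074 7.005
1080 7.052
1086 7.099
1092 7.147
```

```bash
python3 -c "
import cv2,numpy as np
f=lambda t:cv2.resize(cv2.imread(f'pics/g{t}.png')[205:315,140:330],None,fx=4,fy=2.6,interpolation=2)
cv2.imwrite('pics/z.png',np.vstack([f('4.825'),f('4.875')]))"
```

```text
(no output)
```

View pics/z.png

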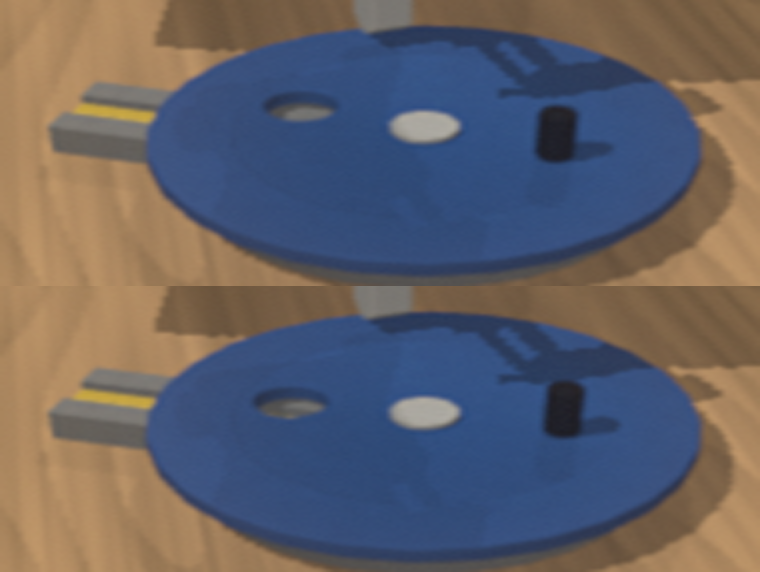

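Upper crop (t=4.825) has the hole just short of the slot line. The lower crop (t=4.875) has it about on the line, with the knob opposite; the zoomed hole rim centre is near (290,402).

```bash
python3 - <<'E'
from ang import *
def a(p): d=p[:2]-A; return np.hypot(*d).round(1),np.degrees(np.arctan2(d[1],d[0])).round(1)
for y0,(hx,hy) in((0,(300,107)),(286,(290,402))):
    px=(140+hx/4,205+(hy-y0)/2.6); print("rim",a(cast("side",px,38)[0]))
print("cap",cast("side",(140+425/4,205+(412-286)/2.6),41)[0])
# knob foot centres (bottom ellipse centre)
for y0,(kx,ky) in((0,(556,155)),(286,(563,431))):
    print("foot",a(cast("side",(140+kx/4,205+(ky-y0)/2.6),38)[0]))
# tongue top corners outer end z=22: near & far groove edges
for k in((75,391),(50,415),(95,370)): print(k,cast("side",(140+k[0]/4,205+(k[1]-286)/2.6),22)[0].round(1))
E
python3 go.py 14 | tail -12
```

```text
rim (np.float64(56.8), np.float64(148.7))
rim (np.float64(58.0), np.float64(158.4))
cap [ 521.53756998 -173.83299362   41.        ]
foot (np.float64(58.7), np.float64(-37.7))
foot (np.float64(58.4), np.float64(-27.9))
(75, 391) [ 380.3 -102.5   22. ]
(50, 415) [ 368.7 -125.5   22. ]
(95, 370) [390.  -81.4  22. ]
(5.825, [(125, 56.9, -174.6), (122, 57.3, 177.4)])
(5.875, [(147, 58.4, -169.0), (119, 56.9, -174.3)])
(5.925, [(159, 59.3, -163.0), (109, 56.6, -165.6)])
(5.975, [(171, 59.6, -155.8), (109, 56.6, -157.3)])
[522.383581   -73.02398003  54.72086078] [ 1.19199679  0.20298566 -0.55511138] 6.025
[ 2.64209307  5.64526524  0.16368266  0.16785145  0.03141595 -0.01745161] [ 0.2  0.2 -0.1  0.2 -0.   0.1]
720 6.025
1068 6.962
1074 7.009
1080 7.056
1086 7.103
1092 7.152
```

```bash
python3 go.py 15 | tail -10
```

```text
(6.675, [(162, 58.2, -52.4), (93, 57.6, -48.6)])
(6.725, [(161, 58.2, -45.5), (97, 57.7, -41.6)])
[522.37533662 -73.03401514  54.70572934] [0.6863747  0.0243918  0.15943753] 6.775
[ 2.64220656  5.64581898  0.16451881  0.16780869  0.03174276 -0.01676722] [ 0.   0.1 -0.2 -0.1 -0.1 -0.1]
720 6.775
1068 6.964
1074 7.01
1080 7.057
1086 7.105
1092 7.153
```

Prediction is stable. Three more frames bring the clock to 6.925, and then I touch.

```bash
python3 go.py 3 | sed -n '4,5p' && python3 -m handwheel '[[0,0,0.011,0],[0,0,0.0115,0]]'; python3 go.py 4 | head -5
```

```text
[522.40158448 -73.01822506  54.74632654] [ 0.92125881  0.00946309 -0.17508597] 6.925
[ 2.64217526  5.64570959  0.16533649  0.16761579  0.03169193 -0.01679633] [-0.1 -0.1 -0.1  0.1  0.1 -0.1]
clock: 7.18
eef_pos: [525.3, -73.4, 46.0]
eef_rot: [3.139, -0.008, 0.171]
wrist_force: [0.6, 1.6, 32.8]
finger_gap: 0.7
(7.175, [(161, 57.1, -5.8), (114, 60.1, -3.6)])
(7.225, [(161, 57.2, -5.9), (116, 59.9, -3.4)])
(7.275, [(161, 57.2, -5.9), (117, 60.1, -3.5)])
(7.325, [(163, 57.1, -5.6), (117, 59.9, -3.4)])
[525.12940397 -73.42127131  46.03745398] [ 0.5052987   1.26875409 28.44556005] 7.375
```

The plate has stopped with about 30 N on it, and it seems a few degrees short of zero. Any further turning would break the task, so I lift straight up and check.

```bash
python3 -m handwheel '[[0,0,-0.02,0],[0,0,-0.06,0],[0,0,-0.1,0]]'; python3 go.py 2 | head -3; python3 -m handwheel '[[0,-0.06,-0.05,0],[0,-0.12,-0.1,0],[0,-0.18,-0.1,0],[-0.02,-0.24,-0.1,0],[-0.02,-0.24,-0.1,0]]'
python3 - <<'E'
from ang import *
for i in range(2):print(meas("top",save=f"pics/fin_top{i}.png"),meas("side",save=f"pics/fin_side{i}.png"))
a=cv2.imread("pics/fin_top0.png")
cv2.imwrite("pics/fin.png",cv2.resize(a[130:300,240:420],None,fx=3.3,fy=3.3,interpolation=2))
cv2.imwrite("pics/fin2.png",a)
k=big(blue(a[:,:,::-1].copy()));print(circ(cast("top",k[:,0],38)))
E
```

```text
clock: 7.75
eef_pos: [524.1, -73.3, 146.4]
eef_rot: [3.14, -0.007, 0.171]
wrist_force: [0.4, -0.2, 0.9]
finger_gap: 0.5
(7.75, [(164, 57.2, -3.0), (114, 59.6, 0.1)])
(7.8, [(162, 57.2, -2.5), (112, 59.7, 0.4)])
[525.92700543 -73.65909157 149.43039642] [ 0.39584777 -0.00617768 -0.3120081 ] 7.85
clock: 8.48
eef_pos: [462.8, 162.1, 247.2]
eef_rot: [3.137, -0.013, 0.173]
wrist_force: [0.6, -0.7, -0.4]
finger_gap: 0.6
(8.475, [(73, 59.6, 0.7), (175, 57.5, -0.2)]) (8.525, [(167, 57.0, -0.8), (128, 60.8, 1.5)])
(8.575, [(73, 59.6, 0.7), (184, 57.0, -0.0)]) (8.625, [(167, 57.0, -0.8), (126, 60.6, 1.7)])
(array([ 523.4149641 , -171.23850753]), np.float64(112.77961445065245))
```

View pics/fin.png

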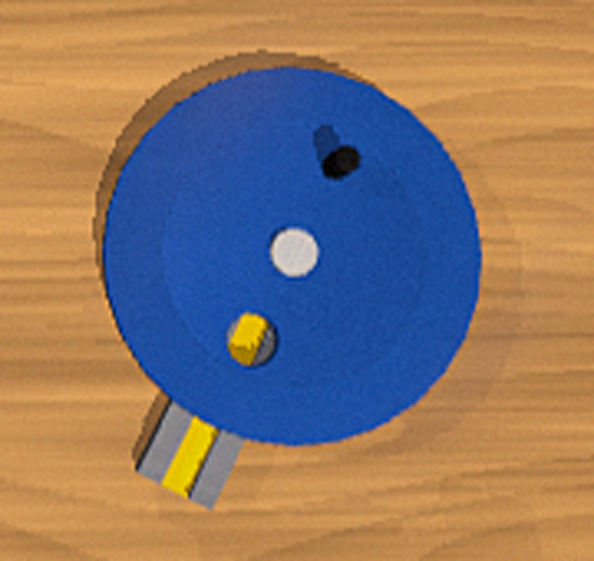

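The top view shows the yellow slot through the hole at zoomed (252,338), in line with the cap and the outer slot. The lift gave the plate a slight creep, so I check that it has come to rest.

```bash
python3 -m handwheel '[[0,0,0,0],[0,0,0,0],[0,0,0,0],[0,0,0,0],[0,0,0,0]]' >/dev/null; python3 - <<'E'
from ang import *
print(meas("top",save="pics/e1.png"),meas("side"))
a=cv2.imread("pics/e1.png").astype(int);b=cv2.imread("pics/fin_top1.png").astype(int);o=cv2.imread("pics/top0.png").astype(int)
print("diff blue",np.abs(a-b)[150:265,270:388].mean(),(np.abs(a-b)[150:265,270:388].max(2)>40).sum())
# orange angle before/after, knob & hole pixel positions
for n in("top0","fin_top0","e1"):
    im=cv2.imread(f"pics/{n}.png")[:,:,::-1].copy();m=cv2.inRange(hsv(im),(5,150,100),(18,255,255));k=big(m);f=np.zeros_like(m);cv2.fillPoly(f,[cv2.convexHull(k)],255)
    nn,l,st,ce=cv2.connectedComponentsWithStats(f&~m);print(n,[(ce[i].round(1).tolist(),int(st[i,4])) for i in range(1,nn) if st[i,4]>30])
E
```

```text
(9.3, [(73, 59.6, 0.7), (186, 56.8, 0.1)]) (9.35, [(168, 57.0, -0.7), (127, 60.7, 1.6)])
diff blue 2.9029476787030215 0
top0 [([212.5, 21.0], 32), ([298.5, 20.0], 46), ([340.2, 170.9], 19681), ([114.5, 51.6], 2580), ([201.3, 30.7], 45), ([506.9, 39.9], 94), ([250.2, 52.9], 1382), ([303.4, 46.6], 45), ([206.8, 73.9], 88), ([499.1, 104.8], 912), ([405.8, 107.0], 391), ([143.4, 102.0], 81), ([85.9, 113.4], 622), ([172.2, 109.3], 39), ([213.9, 108.6], 78), ([447.2, 107.4], 49), ([4.6, 126.2], 320), ([248.6, 115.2], 107), ([166.6, 117.2], 41), ([175.8, 121.2], 35), ([188.9, 125.4], 41), ([78.2, 121.2], 58), ([230.2, 123.8], 32), ([422.1, 142.2], 40), ([116.2, 153.3], 253), ([224.6, 153.3], 588), ([252.3, 144.4], 87), ([365.4, 151.1], 122), ([194.4, 146.8], 48), ([391.8, 152.7], 139), ([408.7, 150.0], 41), ([447.6, 149.9], 39), ([465.2, 155.7], 156), ([64.1, 155.8], 93), ([79.1, 149.7], 36), ([426.9, 153.6], 95), ([42.1, 159.2], 40), ([421.3, 165.4], 106), ([161.7, 171.4], 155), ([201.2, 178.6], 56), ([494.2, 197.8], 1603), ([143.3, 194.2], 164), ([9.8, 209.3], 845), ([201.8, 195.6], 34), 
[... 4049 characters left out ...]
84.4], 36), ([87.3, 287.1], 37), ([377.8, 288.3], 55), ([429.0, 296.7], 161), ([313.8, 295.8], 48), ([242.4, 305.9], 167), ([287.5, 299.7], 46), ([425.2, 305.6], 43), ([203.1, 317.2], 351), ([253.0, 318.3], 83), ([456.2, 312.7], 32), ([269.7, 317.0], 78), ([293.5, 317.9], 45), ([171.5, 325.2], 58), ([230.2, 324.5], 60), ([347.4, 338.1], 132), ([181.3, 347.4], 331), ([213.5, 339.1], 67), ([228.6, 339.5], 80), ([316.8, 356.0], 700), ([291.8, 340.5], 36), ([365.6, 336.9], 43), ([268.7, 341.2], 36), ([277.9, 354.6], 251), ([205.2, 354.6], 65), ([258.5, 349.1], 49), ([291.6, 349.7], 40), ([378.6, 350.0], 33), ([389.1, 360.4], 147), ([190.3, 358.5], 34), ([362.8, 359.0], 69), ([392.6, 379.0], 35)]
```

The plate is at rest within about 1° of the slot. The orange hole is at the same pixel as at the start (161.7,171.4 then, 161.5,171.2 now). The arm is clear, so I hand in.

```bash
python3 -c "
from cell import manip; print(manip.sign_off())"
```

```text
the job is handed in; nothing more can be done
None
```

I spun the blue turntable, stopped it by its plate with the hole over the yellow slot, and handed the job in at about 9.4 s on the robot's clock. No verdict was reported.

- **Spin:** one push of the knob with the shut fingers, counter-clockwise, reaching about 5.5 rad/s. The plate then ran free for about 2.7 turns while I tracked it with the side camera.
- **Stop:** I pressed the plain ring from above at about 97 mm from the axis, with about 30 N at the wrist, and then lifted straight off.
- **Angle:** while I was pressing, the side camera read about 4.7° short of the slot. As the fingers lifted, the plate crept the rest of the way over about 1 s. I did not turn it on purpose, but it does mean the touch itself was slightly early.
- **Last checks:** the top camera gave 0.7° (knob) and 0.1° (hole), and the side camera −0.7° and 1.6°. My slot direction is good to about 0.5°, so the hole is within about 1° of it. Top pictures 0.7 s apart showed no movement of the blue plate, and the robot was touching nothing.
- **Orange turntable:** its hole was at the same pixel before and after, so it was not moved. The gripper stayed at about 250 mm height near it, but the arm partly hid that plate in the last pictures.

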